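# Pack three gift boxes and tip the hold-down over them

### The arm

A 7-joint arm with a two-finger parallel gripper is mounted at the origin on the work surface. World frame = base frame: x ahead of the robot, y to its left, z up, the work surface at z = 0. Lengths are in m, angles in rad, forces in N, time in s.
With the tool pointing down it reaches from about 0.4 to 0.875 m from the base axis. Payload 19.3 kg.
Tool frame: the origin (TCP) lies where the fingers leave the gripper's body, on its centre line; the fingertips stand bot.tip_reach ahead of it and the grasp point (between the pads) lies 54 mm ahead of it (bot.tip_reach is the distance from the TCP to the fingertips, in m); z points along the fingers, y is the line along which they close (so a half turn about z gives the same grasp; the last joint's range is limited). The gripper opens to 85 mm and grips with 20 to 120 N. Pads are 22 mm wide; open, the fingers measure 114 mm over their backs; the gripper's body (76 mm by 85 mm) begins 54 mm behind the grasp point. The pads swing forward as they close: fully open they stand 13 mm farther back than shut.
Start: joints at [1.203, 0.521, -0.036, 1.599, 0.021, 1.021, -0.113], TCP at [0.183, -0.597, 0.304] pointing down, gripper open.
Joint ranges: [-2.91, 2.91], [-0.3, 2.13], [-1.5, 1.42], [0.17, 2.43], [-1.26, 4.41], [0.16, 1.93], [-2.52, 2.52]. Speed limits (rad/s): [1.89, 1.89, 2.39, 2.39, 3.01, 3.01, 3.01].

### API

Orientations are given as [roll, pitch, yaw] about the fixed x, y, z axes, in that order (R = Rz(yaw) Ry(pitch) Rx(roll)).
In Python, from workcell import bot gives the robot as it stands. The module is installed in compiled form; this text tells all that it offers.
- The arm moves only by the shell command python3 -m jog 'ROWS' [FORCE]. ROWS is JSON, a list that holds one entry, the list of rows, each a list of 7 numbers: the shift along the tool's x, y, z in mm, then the turn, a rotation vector about the tool's x, y, z in rad, then the opening, from 0 (shut) to 1 (fully open). In form: [[[tx, ty, tz, wx, wy, wz, fingers], ...]]. A call has 1 to 5 rows; each row shifts and turns the commanded pose from where the row before left it, along the tool's axes as they then stand; what a row does not reach is not made up. A row lasts 1/10 s, in which the tool goes at most 50 mm and 8.59 degrees, less where a joint would pass 70% of its speed; a pose out of reach is approached as far as the arm can. A call is refused whole if a number of a shift passes 50 or a number of a turn 0.15, either way. A call with a gripper value outside its range is refused whole. The fingers move at their own pace and stop on an object; FORCE is the grip in N (left out, the last holds). Time passes only in rows, so rows that do not move let the fingers close. It gives the time, the measured TCP pose, the force, the opening and the grip force at its end, in the units of the state.
- bot.observe(): the state, without advancing time (a new reading comes with each control period).
- bot.grab_frame(name): name is "scene" or "top"; returns a dict with "img" (480x640x3 uint8, red, green, blue), "intrinsics" (3x3 intrinsics, pixels), "R" (3x3) and "t" (3): a world point X has camera coordinates R X + t. Camera axes: x right, y down, z forward; pixel columns grow to the right and rows downward; lengths in m; the calibration is good to about 2 mm. A picture is of the moment at which its call begins. There is no depth.
- bot.job_done(): hands the job in; it is judged then, once.
Trained networks look in a picture, given as the dict that the camera call returned (one of the last four; its "shot" number tells which), for a name from the list of things; names that differ only in an ending like _2 or _b are one class to them, and where a whole thing is asked for, a point or a joint stands for the part that bears it (a point fixed in the world has none). Each returns a list of dicts, best first, with "conf" (0 to 1); they miss things now and then, are a little off and sometimes report something else, mostly with a low value. They report only what shows in the picture. A call takes as long as a camera call. They do not tell look-alikes from the thing itself.
- bot.trace(query, picture): "region" (480x640 bool, what is visible of it).
- bot.spot_point(query, picture): "xyz" ([x, y, z] in m, in world coordinates, good to about 4 mm: a listed point, or the origin of a listed thing).
The state is a dict: "clock": time; "qpos": joint angles; "qd": joint speeds; "joint_efforts": joint torques, N m; "position": TCP position; "tool_rot": TCP orientation; "force": force on the tool from outside, world axes, zero at the start; "moment": the same for the moment, N m; "grip_width": finger opening in m; "finger_force": force on a finger pad.
Only numpy, scipy, OpenCV 4.12 (cv2) and the standard library are available. Lean on these libraries where they do the work, as an engineer would, in place of code of your own. Each camera call takes 0.05 s, during which the arm holds its last target. There are 200 camera calls.

### The job

Pack all three lidded gift boxes into the open carton on the packing stand, upright and side by side, so that each lies flat on the carton's floor. Then push the stand's hold-down frame over past its balance point so that it drops fully down across the packed boxes. Never tip a box over, and leave the other things on the bench where they are.

Things in the scene. Friction and masses are not known exactly. Their poses are not given: they have to be found in the camera images.
- long_box_center (a point): centre of the long lidded gift box of brown kraft card: 150 mm along its x, 56 mm along its y, 46 mm high (the point is 23 mm above its underside). On the middle of its lid stands a fixed upright wooden tab handle, 12 mm thick along the box's x, 34 mm long along its y, 32 mm high (from 23 to 55 mm above this point), to lift it by. z is up
- medium_box_center (a point): centre of the medium lidded gift box of brown kraft card: 90 mm along its x, 64 mm along its y, 46 mm high (the point is 23 mm above its underside). On the middle of its lid stands a fixed upright wooden tab handle, 12 mm thick along the box's x, 34 mm long along its y, 32 mm high (from 23 to 55 mm above this point), to lift it by. z is up
- small_box_center (a point): centre of the small lidded gift box of brown kraft card: 54 mm along its x, 64 mm along its y, 46 mm high (the point is 23 mm above its underside). On the middle of its lid stands a fixed upright wooden tab handle, 12 mm thick along the box's x, 34 mm long along its y, 32 mm high (from 23 to 55 mm above this point), to lift it by. z is up
- carton_floor (a point): centre of the inner floor of the open brown carton, fixed on a plywood packing stand: inside 168 mm along x, 136 mm along y, walls 4 mm thick and 34 mm high, then short flaps folded out at 45 degrees, to 42 mm high and 10 mm beyond the walls; the floor is 14 mm above the table. x and y run along the walls, z up. At x = +88 and -88 mm, y = +94 mm steel posts (16 x 24 mm, 116 mm high above the table) carry the frame's hinge
- holddown_hinge (a point): middle of the hold-down frame's hinge line, which runs along the carton's x, 94 mm from the carton's centre on its +y side, 89 mm above its floor. Once pushed past upright (a newton or two) the damped, 0.3 kg frame falls by itself and stops level across the carton, 5 mm above the tabs of boxes lying flat on its floor; a box lying higher blocks it
- holddown_tip (a point): middle of the round steel bar (16 mm thick, 40 mm long) at the free end of the hold-down frame, 150 mm from the hinge. The frame is flat wood 10 mm thick: a central stem 26 mm wide from hinge to tip, two cross slats 136 mm long. At first it leans outward, to the carton's +y side; it is pushed over towards the carton (-y)
- holddown (a joint): angle of the hold-down frame in rad: 0 = leaning outward against its stop (0.4 rad beyond upright), 0.4 = upright, 1.97 = fully over, level across the carton
- wire_spool: copper wire spool standing on end, 48 mm across, 40 mm high; origin at its underside; not part of the job
- candle: small plain white pillar candle, 36 mm across, 64 mm high; origin at its underside; not part of the job
- pot: terracotta pot, 72 mm across, 60 mm high; origin at its underside; not part of the job
- bead_jar: amber glass jar with a steel lid, 52 mm across, 75 mm high; origin at its underside; not part of the job
- snips: pair of garden snips lying flat, 160 mm long, 15 mm thick; origin at its underside; not part of the job
- pinecone: dark pine cone, 48 mm across, 52 mm high; origin at its underside; not part of the job
Not all that is in view belongs to the job. Leave any green look-alike of the part that bears medium_box_center alone.

How it is judged:
On the way, in this order (a step that is already met when the one before it is completed fails the run):
1. all three boxes lie flat on the carton's floor, with the hold-down frame still open (x of long_box_center in the frame of carton_floor between -0.012 and 0.012 m and y of long_box_center in the frame of carton_floor between -0.045 and 0.045 m and z of each of long_box_center, medium_box_center, small_box_center in the frame of carton_floor below 0.027 m and angle between each of long_box_center, medium_box_center, small_box_center's own z axis and vertical below 0.06 rad and x of medium_box_center in the frame of carton_floor between -0.045 and 0.045 m and y of medium_box_center in the frame of carton_floor between -0.045 and 0.045 m and x of small_box_center in the frame of carton_floor between -0.062 and 0.062 m and y of small_box_center in the frame of carton_floor between -0.045 and 0.045 m and value of joint holddown below 0.4 rad), for 0.2 s.
2. the hold-down frame is fully over (value of joint holddown above 1.9 rad), for 0.2 s.
At the end, for the whole second after the job is handed in: All three boxes lie upright on the carton's floor, at rest (centre no more than 4 mm higher than when resting there, tilt under 0.06 rad), all within its walls, and the hold-down frame is fully over (joint above 1.9 of 1.97 rad) (x of long_box_center in the frame of carton_floor between -0.012 and 0.012 m and y of long_box_center in the frame of carton_floor between -0.045 and 0.045 m and z of each of long_box_center, medium_box_center, small_box_center in the frame of carton_floor below 0.027 m and angle between each of long_box_center, medium_box_center, small_box_center's own z axis and vertical below 0.06 rad and x of medium_box_center in the frame of carton_floor between -0.045 and 0.045 m and y of medium_box_center in the frame of carton_floor between -0.045 and 0.045 m and x of small_box_center in the frame of carton_floor between -0.062 and 0.062 m and y of small_box_center in the frame of carton_floor between -0.045 and 0.045 m and value of joint holddown above 1.9 rad and linear speed of each of long_box, medium_box, small_box below 0.02 m/s); the robot touches nothing.
It fails at once if a gift box tipped by more than 0.7 rad (angle between any of long_box_center, medium_box_center, small_box_center's own z axis and vertical above 0.7 rad).
It fails at once if one of the other things on the bench moved more than 40 mm (distance of any of wire_spool, candle, pot, bead_jar, snips, pinecone from where it was at the start of the episode above 0.04 m).
It also fails if it takes over 72 s, if anything falls off the work surface, if the arm or the gripper's body presses on something with over 40 N, if the wrist force passes 120 N, or if a joint passes its speed limit or range.

## Working session

There is one attempt and no reset: what is moved stays moved. The work goes in short steps, Python scripts to look and compute and a shell command to move; the robot and the scene stay as the last step left them, time stands still between calls to the robot, and variables do not carry over. Pictures are saved under pics/ and viewed, at most 10 in all, crops included, and the job is handed in when it is done.

```bash
mkdir -p pics; python3 - <<'E'
from workcell import bot
import cv2,numpy as np
print(bot.tip_reach, bot.observe())
for n in("scene","top"):
    f=bot.grab_frame(n); cv2.imwrite(f"pics/{n}0.png",f["img"][:,:,::-1])
    print(n,f["R"].round(3).tolist(),f["t"].round(3).tolist())
    for q in["long_box_center","medium_box_center","small_box_center","carton_floor","holddown_hinge","holddown_tip","wire_spool","candle","pot","bead_jar","snips","pinecone"]:
        print(q,[(d["xyz"].round(3).tolist() if hasattr(d["xyz"],"round") else d["xyz"],round(float(d["conf"]),2)) for d in bot.spot_point(q,f)][:3])
E
```

```text
0.0726 {'clock': 0.0, 'qpos': array([ 1.20281555,  0.5220064 , -0.03633072,  1.60000746,  0.02124357,
        1.0211138 , -0.11282017]), 'qd': array([-0.00018849,  0.00044875,  0.00056775, -0.00022669,  0.00029035,
        0.00132305, -0.0004783 ]), 'joint_efforts': array([ 1.08630851e-03, -9.27076721e+01,  1.98008515e+00, -3.69918001e+01,
        1.77469582e-02,  8.45002098e-03, -8.44986289e-05]), 'position': array([ 0.18326067, -0.59725671,  0.30333061]), 'tool_rot': array([-3.14044972e+00,  1.18236139e-04,  2.97776358e-01]), 'force': array([ 0.18110816, -0.64832679,  0.20457982]), 'moment': array([ 0.03180734, -0.00842638,  0.0368894 ]), 'finger_force': 0.0, 'grip_width': 0.08583144119182685}
scene [[0.801, 0.599, -0.007], [0.471, -0.637, -0.611], [-0.37, 0.486, -0.792]] [-0.432, -0.139, 1.159]
long_box_center [([0.5204, -0.2947, 0.0262], 0.88)]
medium_box_center [([0.6302, -0.133, 0.0263], 0.95), ([0.329, -0.1474, 0.0213], 0.91), ([0.7886, -0.1688, 0.0251], 0.68)]
small_box_center [([0.4605, -0.1022, 0.0264], 0.89), ([0.3957, -0.2578, -0.0014], 0.63)]
carton_floor [([0.5071, 0.14
[... 610 characters left out ...]
968, 0.0264], 0.62)]
medium_box_center [([0.3267, -0.1486, 0.02], 0.95), ([0.7887, -0.169, 0.0238], 0.81), ([0.6308, -0.1322, 0.0227], 0.68)]
small_box_center [([0.4587, -0.1016, 0.0262], 0.78)]
carton_floor [([0.4985, 0.1433, 0.0099], 0.76), ([0.2814, 0.26, -0.0015], 0.52)]
holddown_hinge [([0.5263, 0.2385, 0.1041], 0.91), ([0.3963, -0.2566, 0.0002], 0.6), ([0.7432, 0.0177, 0.0004], 0.52)]
holddown_tip [([0.5417, 0.2965, 0.2386], 0.59)]
wire_spool [([0.3936, -0.2595, -0.0026], 0.59)]
candle [([0.6791, -0.2703, -0.0025], 0.7)]
pot [([0.7418, 0.0161, 0.0018], 0.92)]
bead_jar [([0.3702, -0.0088, 0.001], 0.69)]
snips [([0.2857, 0.2604, 0.0016], 0.63)]
pinecone [([0.7511, 0.1863, 0.0038], 0.64)]
```

View pics/top0.png

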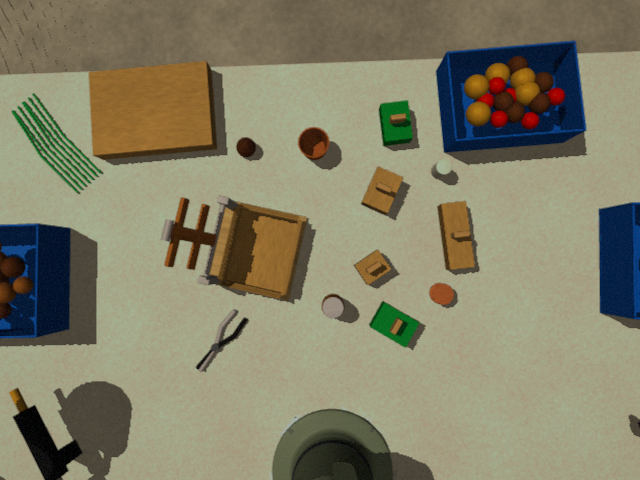

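View pics/scene0.png

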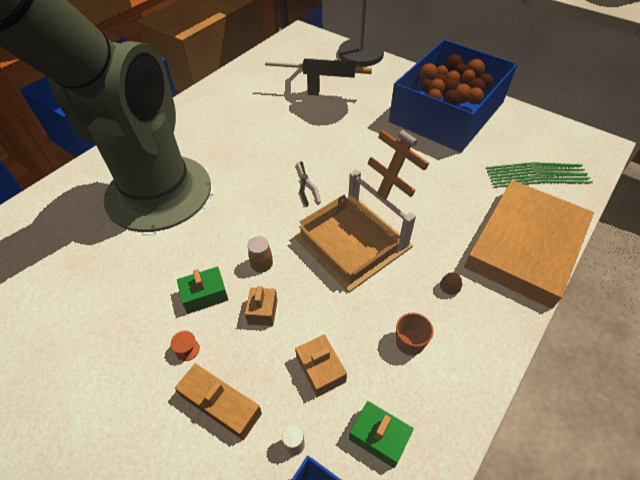

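The top view shows the kraft boxes: long at (457,236), medium at (383,190), small at (375,267). The "medium" candidates are (383,190) kraft, (396,122) green and (395,324) green. Only the one at (383,190) is brown kraft, so it is the target. Next I fit the poses and check them on an enlarged crop.

```bash
cat > h.py <<'E'
from workcell import bot
import numpy as np, cv2
from scipy.optimize import minimize
DIM={"long":(.150,.056),"medium":(.090,.064),"small":(.054,.064)}
def proj(f,P):
    c=np.asarray(P)@np.asarray(f["R"]).T+f["t"]; p=c@np.asarray(f["intrinsics"]).T
    return p[:,:2]/p[:,2:]
def cub(x0,x1,y0,y1,z0,z1): return np.array([[x,y,z] for x in(x0,x1) for y in(y0,y1) for z in(z0,z1)])
def place(P,x,y,a,z=0):
    c,s=np.cos(a),np.sin(a); return P@np.array([[c,s,0],[-s,c,0],[0,0,1]])+[x,y,z]
def parts(n):
    a,b=DIM[n]; return [cub(-a/2,a/2,-b/2,b/2,0,.046),cub(-.006,.006,-.017,.017,.046,.078)]
def sil(f,n,v,z=0):
    m=np.zeros((480*4,640*4),np.uint8)
    for P in parts(n):
        cv2.fillConvexPoly(m,cv2.convexHull(((proj(f,place(P,*v,z))+.5)*4-.5).round().astype(np.int32)),255)
    return cv2.resize(m,(640,480),interpolation=cv2.INTER_AREA)/255.
def fit(fs,n,xy,z=0,angs=np.arange(0,np.pi,np.pi/12)):
    ms=[]
    for f in fs:
        r=bot.trace(n+"_box_center",f); best=None
        for d in r:
            yy,xx=np.nonzero(d["region"]); p=proj(f,[[*xy,z+.03]])[0]
            if np.hypot(xx.mean()-p[0],yy.mean()-p[1])<20 and best is None: best=d["region"]
        if best is not None: ms.append((f,best.astype(float)))
    def cost(v): return sum(np.abs(sil(f,n,v,z)-m).sum()/m.sum() for f,m in ms)/max(1,len(ms))
    a0=min(angs,key=lambda a:cost((*xy,a)))
    s=np.array([[0,0,0],[.006,0,0],[0,.006,0],[0,0,.12]])+[*xy,a0]
    r=minimize(cost,[*xy,a0],method="Nelder-Mead",options=dict(initial_simplex=s,xatol=2e-4,fatol=1e-4))
    return r.x,r.fun,len(ms)
def to(xyz,yaw):
    """remaining tool-frame shift (mm) and turn to TCP target with tool down at yaw"""
    from scipy.spatial.transform import Rotation as Ro
    o=bot.observe(); R=Ro.from_euler("xyz",o["tool_rot"])
    w=(R.inv()*Ro.from_euler("xyz",[np.pi,0,yaw])).as_rotvec()
    print("t",round(o["clock"],2),"shift",(R.inv().apply(np.array(xyz)-o["position"])*1000).round(1),"turn",w.round(3))
E
python3 - <<'E'
from h import *
fs=[bot.grab_frame("scene"),bot.grab_frame("top")]
G={"long":(.522,-.296),"medium":(.6305,-.1325),"small":(.4596,-.102)}
im=fs[1]["img"][:,:,::-1].copy(); big=cv2.resize(im[130:320,200:500],None,fx=2.6,fy=2.6,interpolation=cv2.INTER_CUBIC)
def dr(P,c):
    p=((proj(fs[1],P)+.5-[200,130])*2.6-.5).round().astype(np.int32); cv2.polylines(big,[p],True,c,1)
for n,g in G.items():
    v,e,k=fit(fs,n,g); print(n,v.round(4),round(e,3),k)
    a,b=DIM[n]; dr(place(np.array([[-a/2,-b/2,.046],[a/2,-b/2,.046],[a/2,b/2,.046],[-a/2,b/2,.046]]),*v),(255,0,0))
    dr(place(np.array([[-.006,-.017,.078],[.006,-.017,.078],[.006,.017,.078],[-.006,.017,.078]]),*v),(255,255,0))
# carton: edge hypothesis
c=(.504,.1455,-.24)
for hx,hy,z in((.084,.068,.0),(.098,.082,.042)):
    dr(place(np.array([[-hx,-hy,z],[hx,-hy,z],[hx,hy,z],[-hx,hy,z]]),*c,.014),(255,0,255))
for s in(-1,1): dr(place(np.array([[s*.088-.008,.082,.102],[s*.088+.008,.082,.102],[s*.088+.008,.106,.102],[s*.088-.008,.106,.102]]),*c,.014),(0,255,0))
cv2.imwrite("pics/crop1.png",big)
E
```

```text
long [ 0.5246 -0.2979  0.0985] 0.059 2
medium [ 0.6334 -0.1335  2.6766] 0.069 2
small [ 0.458  -0.1049  0.5685] 0.056 2
```

View pics/crop1.png

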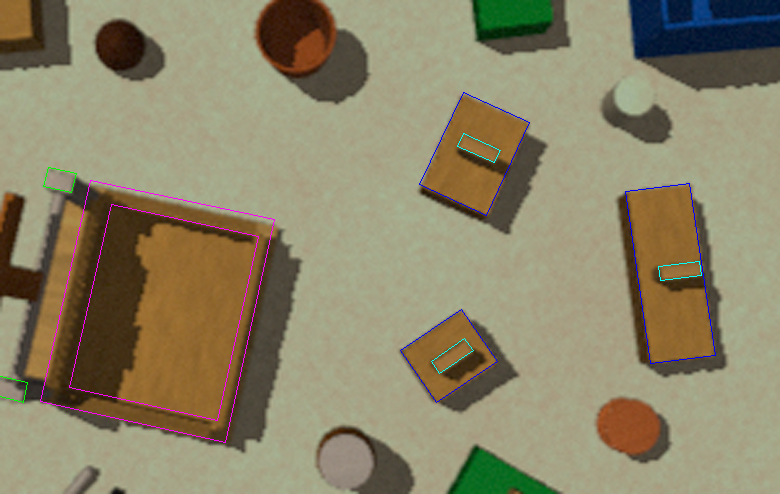

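The crop confirms it: the medium target at (475,153) in the crop is plain kraft brown with a wooden tab, and the green ones lie outside the outlines. All three box fits sit on their lid edges. Now a closer check of the carton.

```bash
python3 - <<'E'
from h import *
out=[]
c=(.504,.1455,-.24)
for nm,(x0,y0,w,h),s in(("top",(195,190,125,115),3.2),("scene",(285,160,140,140),2.8)):
    f=bot.grab_frame(nm); b=cv2.resize(f["img"][y0:y0+h,x0:x0+w,::-1],None,fx=s,fy=s,interpolation=cv2.INTER_CUBIC)
    def dr(P,col): cv2.polylines(b,[((proj(f,P)+.5-[x0,y0])*s-.5).round().astype(np.int32)],True,col,1)
    for hx,hy,z,col in((.084,.068,.0,(255,0,255)),(.084,.068,.034,(255,255,0)),(.098,.082,.042,(255,0,0))):
        dr(place(np.array([[-hx,-hy,z],[hx,-hy,z],[hx,hy,z],[-hx,hy,z]]),*c,.014),col)
    for k in(-1,1): dr(place(np.array([[k*.088-.008,.082,.102],[k*.088+.008,.082,.102],[k*.088+.008,.106,.102],[k*.088-.008,.106,.102]]),*c,.014),(0,255,0))
    out.append(cv2.copyMakeBorder(b,0,400-b.shape[0],0,0,cv2.BORDER_CONSTANT))
cv2.imwrite("pics/crop2.png",np.hstack(out)); print(np.hstack(out).shape)
E
```

```text
(400, 792, 3)
```

View pics/crop2.png

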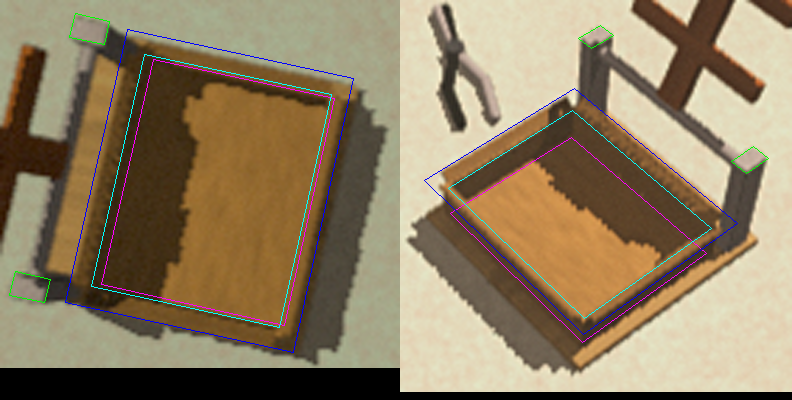

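The posts and rim match in both views, so the carton pose is (0.504, 0.1455, yaw -0.24). Next I turn the tool and go over the long box.

```bash
python3 -m jog '[[[0,0,0,0,0,-0.137,1],[0,0,0,0,0,-0.137,1],[0,0,0,0,0,-0.137,1],[0,0,0,0,0,-0.137,1],[0,0,0,0,0,-0.137,1]]]' 40
python3 -m jog '[[[0,0,0,0,0,-0.137,1],[0,0,0,0,0,-0.137,1],[0,0,0,0,0,-0.137,1],[0,0,0,0,0,-0.137,1],[0,0,0,0,0,-0.137,1]]]'
python3 -m jog '[[[26,36.5,10,0,0,0,1],[26,36.5,10,0,0,0,1],[26,36.5,10,0,0,0,1],[26,36.5,10,0,0,0,1],[26,36.5,10,0,0,0,1]]]'
python3 -m jog '[[[26,36.5,10,0,0,0,1],[26,36.5,10,0,0,0,1],[26,36.5,10,0,0,0,1],[26,36.5,10,0,0,0,1],[26,36.5,10,0,0,0,1]]]'
python3 -m jog '[[[0,0,0,0,0,0,1],[0,0,0,0,0,0,1]]]'
python3 -c "from h import *; to((.5246,-.2979,.125),1.669)"
```

```text
clock: 2.3
position: [0.1834, -0.5975, 0.3039]
tool_rot: [-3.142, -0.0, 0.988]
force: [0.2, -0.3, 0.1]
grip_width: 0.0854
finger_force: 0.0
clock: 2.8
position: [0.1833, -0.5975, 0.3039]
tool_rot: [-3.142, 0.0, 1.673]
force: [0.2, -0.7, -0.3]
grip_width: 0.0856
finger_force: 0.0
clock: 3.3
position: [0.3535, -0.4492, 0.2537]
tool_rot: [3.141, 0.0, 1.667]
force: [1.1, -1.2, -0.9]
grip_width: 0.0856
finger_force: 0.0
clock: 3.8
position: [0.5227, -0.3021, 0.2036]
tool_rot: [3.141, 0.0, 1.668]
force: [0.5, -0.3, 0.3]
grip_width: 0.0856
finger_force: 0.0
clock: 4.0
position: [0.5221, -0.3024, 0.2035]
tool_rot: [-3.141, -0.0, 1.67]
force: [-0.7, -0.9, 0.3]
grip_width: 0.0849
finger_force: 0.0
t 4.0 shift [ 4.2  3.  78.5] turn [-0.    -0.     0.001]
```

```bash
python3 -m jog '[[[4.2,3,38,0,0,0,1],[0,0,30,0,0,0,1],[0,0,10.5,0,0,0,1],[0,0,0,0,0,0,0],[0,0,0,0,0,0,0]]]'
python3 -m jog '[[[0,0,0,0,0,0,0],[0,0,0,0,0,0,0],[0,0,0,0,0,0,0],[0,0,0,0,0,0,0],[0,0,0,0,0,0,0]]]'
python3 -m jog '[[[0,0,-25,0,0,0,0],[0,0,-40,0,0,0,0],[0,0,-40,0,0,0,0],[0,0,0,0,0,0,0]]]'
python3 - <<'E'
from h import *
def cp(x,y,a=-.24,c=(.504,.1455)): return place(np.array([[x,y,0]]),*c,a)[0][:2]
p=cp(0,-.036); print(p); to((*p,.23),1.331)
E
```

```text
clock: 4.5
position: [0.5242, -0.2997, 0.1266]
tool_rot: [3.141, 0.001, 1.667]
force: [-0.4, -0.1, 0.6]
grip_width: 0.0593
finger_force: 0.0
clock: 5.0
position: [0.5244, -0.2991, 0.1263]
tool_rot: [3.141, 0.001, 1.667]
force: [-1.6, -0.7, 7.8]
grip_width: 0.0113
finger_force: 39.9
clock: 5.4
position: [0.5257, -0.2996, 0.2355]
tool_rot: [3.136, 0.004, 1.668]
force: [0.2, -0.1, -4.1]
grip_width: 0.0113
finger_force: 39.9
[0.49544271 0.11053183]
t 5.4 shift [411.1   9.5   3.9] turn [0.007 0.003 0.337]
```

```bash
python3 -m jog '[[[0,0,0,0,0,0.112,0],[0,0,0,0,0,0.112,0],[0,0,0,0,0,0.113,0],[30,-10,0,0,0,0,0],[40,-13,0,0,0,0,0]]]'
python3 -m jog '[[[40,-13,0,0,0,0,0],[40,-13,0,0,0,0,0],[40,-13,0,0,0,0,0],[40,-13,0,0,0,0,0],[40,-13,0,0,0,0,0]]]'
python3 -m jog '[[[40,-13,0,0,0,0,0],[40,-13,0,0,0,0,0],[30,-10,0,0,0,0,0],[0,0,0,0,0,0,0],[0,0,0,0,0,0,0]]]'
python3 - <<'E'
from h import *
to((.4954,.1105,.145),1.331)
f=bot.grab_frame("top"); g=bot.grab_frame("scene")
cv2.imwrite("pics/a.png",np.hstack([cv2.resize(k["img"][y:y+180,x:x+180,::-1],(390,390)) for k,x,y in((f,180,160),(g,270,130))]))
E
```

```text
clock: 5.9
position: [0.5176, -0.226, 0.2295]
tool_rot: [-3.141, 0.001, 1.327]
force: [1.2, 0.9, -3.3]
grip_width: 0.0117
finger_force: 40.0
clock: 6.4
position: [0.5021, -0.0142, 0.23]
tool_rot: [-3.141, 0.0, 1.331]
force: [1.0, -0.0, -4.0]
grip_width: 0.0112
finger_force: 39.9
clock: 6.9
position: [0.4936, 0.0999, 0.2299]
tool_rot: [-3.141, 0.001, 1.332]
force: [0.6, -0.7, -3.6]
grip_width: 0.0111
finger_force: 39.9
t 6.9 shift [10.8 -0.7 84.9] turn [-0.001  0.001  0.001]
```

View pics/a.png

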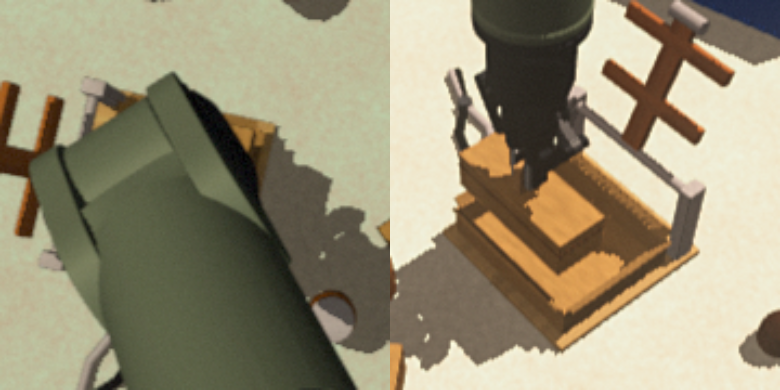

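```bash
python3 -m jog '[[[9.6,-0.7,25,0,0,0,0],[0,0,25,0,0,0,0],[0,0,15,0,0,0,0],[0,0,12,0,0,0,0],[0,0,6,0,0,0,0]]]'
python3 -m jog '[[[0,0,5.5,0,0,0,0],[0,0,0,0,0,0,0]]]'
python3 -c "from h import *; to((.4954,.1105,.1403),1.331)"
```

```text
clock: 7.5
position: [0.4955, 0.1083, 0.1465]
tool_rot: [-3.141, 0.001, 1.33]
force: [0.4, 0.1, -3.3]
grip_width: 0.0113
finger_force: 39.9
clock: 7.7
position: [0.4956, 0.1089, 0.1417]
tool_rot: [-3.141, 0.0, 1.33]
force: [0.2, 0.5, -3.7]
grip_width: 0.0113
finger_force: 39.9
t 7.7 shift [ 1.5 -0.6  1.4] turn [-0.     0.    -0.001]
```

```bash
python3 -m jog '[[[0,0,1.5,0,0,0,0],[0,0,0,0,0,0,0],[0,0,0,0,0,0,0.5],[0,0,0,0,0,0,0.5],[0,0,0,0,0,0,0.5]]]'
python3 -m jog '[[[0,0,-20,0,0,0,0.5],[0,0,-45,0,0,0,0.5],[0,0,-45,0,0,0,1],[0,0,0,0,0,0,1]]]'
python3 -c "
from h import *
to((.6334,-.1335,.127),1.106)"
```

```text
clock: 8.2
position: [0.4957, 0.1092, 0.1406]
tool_rot: [3.141, -0.0, 1.331]
force: [-0.6, -0.4, 0.5]
grip_width: 0.0431
finger_force: 0.0
clock: 8.6
position: [0.4973, 0.1098, 0.2555]
tool_rot: [3.135, -0.004, 1.331]
force: [0.4, 0.3, -0.9]
grip_width: 0.0699
finger_force: 0.0
t 8.6 shift [-204.4  189.2  129.1] turn [ 0.006 -0.004  0.225]
```

```bash
python3 -m jog '[[[0,0,0,0,0,0.112,1],[0,0,0,0,0,0.113,1],[-15,23,0,0,0,0,1],[-24,36,10,0,0,0,1],[-24,36,10,0,0,0,1]]]'
python3 -m jog '[[[-24,36,10,0,0,0,1],[-24,36,10,0,0,0,1],[-24,36,10,0,0,0,1],[-21,28,0,0,0,0,1],[0,0,0,0,0,0,1]]]'
python3 - <<'E'
from h import *
to((.6334,-.1335,.127),1.106)
f=bot.grab_frame("scene"); v=fit([f],"long",(.4954,.1105),.014,np.array([-.3,-.24,-.18])); print(v)
for d in bot.spot_point("long_box_center",f)[:2]: print(np.round(d["xyz"],3),d["conf"])
E
```

```text
clock: 9.1
position: [0.5529, 0.0094, 0.2304]
tool_rot: [3.141, -0.0, 1.107]
force: [0.1, 0.0, 0.7]
grip_width: 0.0851
finger_force: 0.0
clock: 9.6
position: [0.6327, -0.1392, 0.1994]
tool_rot: [3.141, 0.002, 1.1]
force: [-1.0, 0.1, -1.0]
grip_width: 0.0854
finger_force: 0.0
t 9.6 shift [ 5.5 -2.  72.4] turn [ 0.001  0.002 -0.006]
(array([ 0.4954,  0.1105, -0.3   ]), np.float64(0.0), 0)
```

```bash
python3 -m jog '[[[5.5,-2,35,0,0,0,1],[0,0,28,0,0,0,1],[0,0,10,0,0,0,1],[0,0,0,0,0,0,0],[0,0,0,0,0,0,0]]]'
python3 -m jog '[[[0,0,0,0,0,0,0],[0,0,0,0,0,0,0],[0,0,0,0,0,0,0],[0,0,0,0,0,0,0],[0,0,0,0,0,0,0]]]'
python3 -c "from h import *; to((.6334,-.1335,.127),1.106)"
python3 -m jog '[[[0,0,-25,0,0,0,0],[0,0,-45,0,0,0,0],[0,0,-45,0,0,0,0],[0,0,0,0,0,0,0]]]'
python3 - <<'E'
from h import *
def cp(x,y,a=-.24,c=(.504,.1455)): return place(np.array([[x,y,0]]),*c,a)[0][:2]
for x in(-.031,.049):
    p=cp(x,.033); print(p)
p=cp(-.031,.033); to((*p,.24),1.331)
f=bot.grab_frame("scene"); g=bot.grab_frame("top")
for k in(f,g):
    for q in ("long_box_center","medium_box_center"): print(q,[(np.round(d["xyz"],3),round(d["conf"],2)) for d in bot.spot_point(q,k)[:4]])
x,y=285,160
cv2.imwrite("pics/b.png",np.hstack([cv2.resize(k["img"][y:y+180,x:x+180,::-1],(390,390)) for k,x,y in((g,180,160),(f,270,130))]))
E
```

```text
clock: 10.25
position: [0.6332, -0.1277, 0.1286]
tool_rot: [3.14, -0.0, 1.106]
force: [0.8, -0.4, 0.4]
grip_width: 0.059
finger_force: 0.0
clock: 10.75
position: [0.6331, -0.1282, 0.128]
tool_rot: [3.141, -0.0, 1.106]
force: [0.7, -0.8, 7.1]
grip_width: 0.011
finger_force: 43.4
t 10.75 shift [-4.6  2.6  1. ] turn [ 0.001 -0.    -0.   ]
clock: 11.15
position: [0.6347, -0.1283, 0.2483]
tool_rot: [3.134, -0.003, 1.105]
force: [0.7, -0.3, -2.8]
grip_width: 0.0109
finger_force: 42.1
[0.48173271 0.18492293]
[0.55943975 0.16590672]
t 11.15 shift [ 211.2 -277.3    6.7] turn [ 0.008 -0.002 -0.226]
long_box_center []
medium_box_center [(array([ 0.788, -0.169,  0.023]), 0.87), (array([ 0.631, -0.133,  0.147]), 0.85), (array([ 0.326, -0.149,  0.024]), 0.57)]
long_box_center [(array([0.498, 0.114, 0.038]), 0.86), (array([0.527, 0.24 , 0.103]), 0.53)]
medium_box_center [(array([ 0.329, -0.149,  0.021]), 0.88), (array([0.744, 0.017, 0.003]), 0.7), (array([ 0.635, -0.129,  0.14 ]), 0.55)]
```

View pics/b.png

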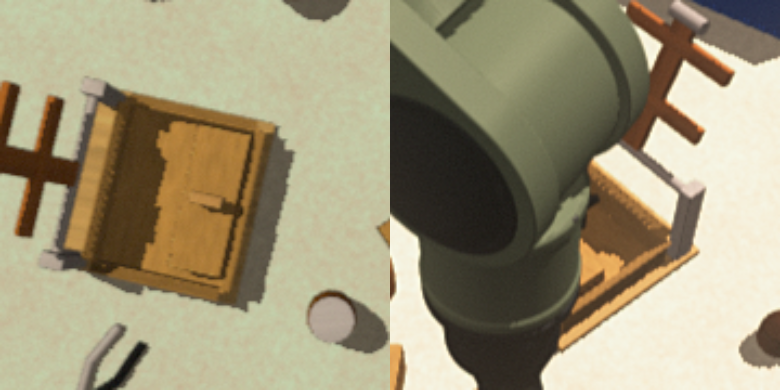

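The long box lies flat and square in the carton, with its tab at crop (215,203). I measure its y-position and the grasp offset of the held medium box with the fit.

```bash
python3 - <<'E'
from h import *
f=bot.grab_frame("top"); s=bot.grab_frame("scene")
print("long",fit([f],"long",(.497,.112),.014,np.array([-.3,-.24,-.18])))
for k in(f,s): print("med",fit([k],"medium",(.633,-.131),.12,np.array([-.52,-.465,-.4])))
print(bot.observe()["position"])
E
```

```text
long (array([ 0.49766911,  0.10885282, -0.2521806 ]), np.float64(0.054199488491048595), 1)
med (array([ 0.62987776, -0.11210693, -0.60499707]), np.float64(7.986935979210961), 1)
med (array([ 0.63204598, -0.13474371, -0.46155638]), np.float64(0.3602740724542605), 1)
[ 0.63262726 -0.12798697  0.24188935]
```

```bash
python3 -m jog '[[[0,0,0,0,0,-0.113,0],[0,0,0,0,0,-0.113,0],[20,-16,0,0,0,0,0],[34,-28,0,0,0,0,0],[34,-28,0,0,0,0,0]]]'
python3 -m jog '[[[34,-28,0,0,0,0,0],[34,-28,0,0,0,0,0],[34,-28,0,0,0,0,0],[34,-28,0,0,0,0,0],[34,-28,0,0,0,0,0]]]'
python3 -m jog '[[[12,-9,0,0,0,0,0],[0,0,0,0,0,0,0],[0,0,0,0,0,0,0]]]'
python3 - <<'E'
from h import *
to((.4822,.1869,.142),1.331)
f=bot.grab_frame("scene"); o=bot.observe()["position"]; print(o, fit([f],"medium",o[:2],o[2]-.128,np.array([-.3,-.24,-.18])))
cv2.imwrite("pics/c.png",cv2.resize(f["img"][130:310,270:450,::-1],(540,540)))
E
```

```text
clock: 12.2
position: [0.5828, -0.0248, 0.2421]
tool_rot: [-3.141, -0.0, 1.33]
force: [1.5, 1.3, -2.1]
grip_width: 0.0111
finger_force: 42.1
clock: 12.7
position: [0.4869, 0.1742, 0.2425]
tool_rot: [3.141, -0.0, 1.332]
force: [0.4, 0.9, -2.9]
grip_width: 0.0112
finger_force: 42.1
clock: 13.0
position: [0.4821, 0.1863, 0.2424]
tool_rot: [3.141, 0.0, 1.332]
force: [-0.2, -0.2, -2.1]
grip_width: 0.0112
finger_force: 42.1
t 13.0 shift [ 6.000e-01 -1.000e-01  1.004e+02] turn [0.    0.    0.001]
[0.48235051 0.18576247 0.24233719] (array([ 0.48114957,  0.18202496, -0.25850747]), np.float64(0.1707833450952717), 1)
```

View pics/c.png

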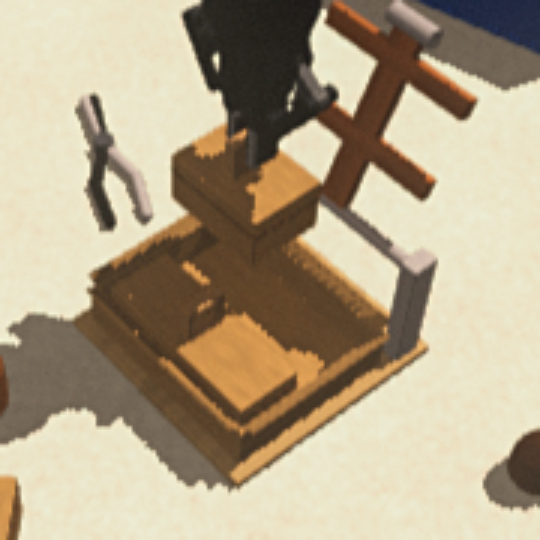

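The medium box hangs level and square above the carton's far half at about y +31 mm, with the long box at (235,360) near the front. I lower it.

```bash
python3 -m jog '[[[0,0,25,0,0,0,0],[0,0,30,0,0,0,0],[0,0,18,0,0,0,0],[0,0,12,0,0,0,0],[0,0,8,0,0,0,0]]]'
python3 -m jog '[[[0,0,6,0,0,0,0],[0,0,2,0,0,0,0],[0,0,0,0,0,0,0]]]'
python3 -c "from h import *; to((.4822,.1869,.142),1.331)"
```

```text
clock: 13.6
position: [0.4822, 0.186, 0.1487]
tool_rot: [-3.141, 0.0, 1.331]
force: [0.3, 0.4, -1.6]
grip_width: 0.0106
finger_force: 42.0
clock: 13.9
position: [0.4823, 0.1866, 0.1421]
tool_rot: [3.141, -0.0, 1.332]
force: [0.1, -0.6, -1.2]
grip_width: 0.0113
finger_force: 42.2
t 13.9 shift [ 0.3 -0.2  0.1] turn [ 0.001 -0.     0.001]
```

```bash
python3 -m jog '[[[0,0,1,0,0,0,0],[0,0,0,0,0,0,0.5],[0,0,0,0,0,0,0.5],[0,0,0,0,0,0,0.5],[0,0,-20,0,0,0,0.5]]]'
python3 -m jog '[[[0,0,-45,0,0,0,0.5],[0,0,-45,0,0,0,1],[0,0,0,0,0,-0.135,1],[0,0,0,0,0,-0.135,1],[0,0,0,0,0,-0.135,1]]]'
python3 -m jog '[[[0,0,0,0,0,-0.135,1],[0,0,0,0,0,-0.135,1],[0,0,0,0,0,-0.133,1],[-20,-15,0,0,0,0,1],[-33,-25,0,0,0,0,1]]]'
python3 -m jog '[[[-34,-26,10,0,0,0,1],[-34,-26,10,0,0,0,1],[-34,-26,10,0,0,0,1],[-34,-26,10,0,0,0,1],[-34,-26,10,0,0,0,1]]]'
python3 -m jog '[[[-10,-7,0,0,0,0,1],[0,0,0,0,0,0,1],[0,0,0,0,0,0,1]]]'
python3 - <<'E'
from h import *
to((.458,-.1049,.128),2.139)
f=bot.grab_frame("top")
print("med",fit([f],"medium",(.481,.182),.014,np.array([-.3,-.24,-.18])))
E
```

```text
clock: 14.4
position: [0.4812, 0.1863, 0.1591]
tool_rot: [-3.139, 0.002, 1.332]
force: [-1.0, 1.1, 0.3]
grip_width: 0.0426
finger_force: 0.0
clock: 14.9
position: [0.4821, 0.1866, 0.2509]
tool_rot: [3.141, 0.0, 1.742]
force: [-0.7, 0.2, -0.5]
grip_width: 0.0853
finger_force: 0.0
clock: 15.4
position: [0.4768, 0.1215, 0.2505]
tool_rot: [3.14, -0.001, 2.143]
force: [-0.0, -1.7, -0.4]
grip_width: 0.0854
finger_force: 0.0
clock: 15.9
position: [0.4586, -0.0946, 0.2002]
tool_rot: [3.141, 0.0, 2.14]
force: [1.5, 0.9, -1.0]
grip_width: 0.0854
finger_force: 0.0
clock: 16.2
position: [0.4587, -0.1042, 0.2007]
tool_rot: [3.141, -0.0, 2.14]
force: [-0.6, 0.5, -0.0]
grip_width: 0.0855
finger_force: 0.0
t 16.2 shift [-0.2 -1.  72.7] turn [ 0.001 -0.     0.001]
med (array([ 0.48189648,  0.17933873, -0.23879015]), np.float64(0.07581370079517952), 1)
```

```bash
python3 -m jog '[[[-0.2,-1,35,0,0,0,1],[0,0,27,0,0,0,1],[0,0,10,0,0,0,1],[0,0,0,0,0,0,0],[0,0,0,0,0,0,0]]]'
python3 -m jog '[[[0,0,0,0,0,0,0],[0,0,0,0,0,0,0],[0,0,0,0,0,0,0],[0,0,0,0,0,0,0],[0,0,0,0,0,0,0]]]'
python3 -c "from h import *; to((.458,-.1049,.128),2.139)"
python3 -m jog '[[[0,0,-25,0,0,0,0],[0,0,-45,0,0,0,0],[0,0,-45,0,0,0,0],[0,0,0,0,0,0,0],[0,0,0,0,0,0,0]]]'
python3 - <<'E'
from h import *
p=place(np.array([[.049,.031,0]]),.504,.1455,-.24)[0]; o=bot.observe()["position"]; print(p,o)
d=p-o; a=1.331; print(d[0]*np.cos(a)+d[1]*np.sin(a), d[0]*np.sin(a)-d[1]*np.cos(a))
f=bot.grab_frame("scene"); print(fit([f],"small",o[:2],o[2]-.1285,np.array([.5,.57,.64])))
E
```

```text
clock: 16.8
position: [0.4582, -0.1052, 0.1293]
tool_rot: [3.141, 0.0, 2.141]
force: [0.8, 0.4, 0.4]
grip_width: 0.0589
finger_force: 0.0
clock: 17.3
position: [0.4579, -0.1059, 0.129]
tool_rot: [3.141, 0.001, 2.14]
force: [-1.5, 0.2, 9.9]
grip_width: 0.0115
finger_force: 42.2
t 17.3 shift [0.8 0.6 1. ] turn [0.001 0.001 0.001]
clock: 17.8
position: [0.4577, -0.1062, 0.2441]
tool_rot: [3.141, 0.002, 2.139]
force: [-0.2, -0.2, -2.5]
grip_width: 0.011
finger_force: 40.6
[0.55896434 0.16396405 0.        ] [ 0.45766099 -0.10615766  0.24409949]
0.2864525769308369 0.03424949328247877
(array([ 0.45757214, -0.10421538,  0.58080211]), np.float64(0.4227641309304308), 1)
```

```bash
python3 -m jog '[[[0,0,0,0,0,0.135,0],[0,0,0,0,0,0.135,0],[0,0,0,0,0,0.135,0],[0,0,0,0,0,0.135,0],[0,0,0,0,0,0.135,0]]]'
python3 -m jog '[[[0,0,0,0,0,0.134,0],[25,3,0,0,0,0,0],[40,5,0,0,0,0,0],[40,5,0,0,0,0,0],[40,5,0,0,0,0,0]]]'
python3 -m jog '[[[40,5,0,0,0,0,0],[40,5,0,0,0,0,0],[40,4,0,0,0,0,0],[21,2,0,0,0,0,0],[0,0,0,0,0,0,0]]]'
python3 -m jog '[[[0,0,0,0,0,0,0],[0,0,0,0,0,0,0]]]'
python3 - <<'E'
from h import *
to((.559,.164,.143),1.331)
f=bot.grab_frame("scene"); o=bot.observe()["position"]; print(o, fit([f],"small",o[:2],o[2]-.1285,np.array([-.3,-.24,-.18])))
E
```

```text
clock: 18.4
position: [0.4571, -0.1056, 0.2421]
tool_rot: [-3.139, -0.0, 1.46]
force: [0.3, -0.8, -2.6]
grip_width: 0.0112
finger_force: 40.6
clock: 18.9
position: [0.5095, 0.0323, 0.2421]
tool_rot: [-3.139, 0.001, 1.331]
force: [0.8, -0.9, -1.7]
grip_width: 0.0114
finger_force: 40.6
clock: 19.4
position: [0.5582, 0.1675, 0.2416]
tool_rot: [-3.139, -0.0, 1.335]
force: [-0.7, -0.3, -1.6]
grip_width: 0.0115
finger_force: 40.6
clock: 19.6
position: [0.5583, 0.1629, 0.2425]
tool_rot: [-3.14, 0.001, 1.33]
force: [0.6, 0.4, -0.9]
grip_width: 0.0113
finger_force: 40.6
t 19.6 shift [ 1.4  0.6 99.5] turn [-0.001  0.001 -0.001]
[0.55844429 0.16279285 0.24286034] (array([ 0.55986875,  0.16334391, -0.24015184]), np.float64(0.28091489493584576), 1)
```

Aligned. I lower it, release it, lift clear and check all three.

```bash
python3 -m jog '[[[0,0.5,25,0,0,0,0],[0,0,30,0,0,0,0],[0,0,18,0,0,0,0],[0,0,12,0,0,0,0],[0,0,8,0,0,0,0]]]'
python3 -m jog '[[[0,0,5,0,0,0,0],[0,0,2,0,0,0,0],[0,0,0,0,0,0,0]]]'
python3 -m jog '[[[0,0,0.5,0,0,0,0],[0,0,0,0,0,0,0.5],[0,0,0,0,0,0,0.5],[0,0,0,0,0,0,0.5],[0,0,-20,0,0,0,0.5]]]'
python3 -m jog '[[[0,0,-45,0,0,0,0.5],[0,0,-50,0,0,0,0.5],[0,0,-50,0,0,0,0],[0,0,-20,0,0,0,0],[0,0,0,0,0,0,0]]]'
python3 -m jog '[[[-48,0,0,0,0,0,0],[-48,0,0,0,0,0,0],[-48,0,0,0,0,0,0],[-48,0,0,0,0,0,0],[0,0,0,0,0,0,0]]]'
python3 - <<'E'
from h import *
f=bot.grab_frame("top"); g=bot.grab_frame("scene")
for n,p in(("long",(.4977,.109)),("medium",(.482,.18)),("small",(.5595,.164))):
    print(n,fit([f],n,p,.014,np.array([-.3,-.24,-.18])))
    for k in(f,g): print([np.round(d["xyz"],3) for d in bot.spot_point(n+"_box_center",k) if d["xyz"][1]>.05])
print([np.round(d["xyz"],4) for k in(f,g) for d in bot.spot_point("holddown_tip",k)])
cv2.imwrite("pics/d.png",np.hstack([cv2.resize(k["img"][y:y+180,x:x+180,::-1],(390,390)) for k,x,y in((f,160,160),(g,270,130))]))
E
```

```text
clock: 20.2
position: [0.5591, 0.1634, 0.1498]
tool_rot: [-3.141, 0.0, 1.33]
force: [-0.5, -0.1, -1.1]
grip_width: 0.0112
finger_force: 40.5
clock: 20.5
position: [0.5593, 0.1639, 0.1438]
tool_rot: [3.141, -0.0, 1.331]
force: [0.2, 0.7, -1.4]
grip_width: 0.0111
finger_force: 40.5
clock: 21.0
position: [0.5582, 0.1635, 0.1614]
tool_rot: [-3.139, 0.002, 1.331]
force: [-0.7, -0.5, 0.4]
grip_width: 0.0425
finger_force: 0.0
clock: 21.5
position: [0.5599, 0.1642, 0.3313]
tool_rot: [3.137, -0.003, 1.33]
force: [-0.3, 0.4, 0.1]
grip_width: 0.0008
finger_force: 0.0
clock: 22.0
position: [0.5118, -0.029, 0.327]
tool_rot: [-3.14, 0.003, 1.323]
force: [0.2, 1.3, 0.4]
grip_width: 0.0002
finger_force: 0.0
long (array([ 0.49656778,  0.10921033, -0.20459899]), np.float64(0.15118829754123872), 1)
[array([0.493, 0.112, 0.037])]
[array([0.49 , 0.113, 0.042]), array([0.563, 0.169, 0.044])]
medium (array([ 0.48145507,  0.17969668, -0.24374736]), np.float64(0.034050313289067616), 1)
[array([0.481, 0.186, 0.033]), array([0.498, 0.112, 0.04 ])]
[array([0.477, 0.185, 0.04 ])]
small (array([ 0.56037941,  0.16345286, -0.2482697 ]), np.float64(0.0473647976745965), 1)
[array([0.562, 0.17 , 0.035]), array([ 0.284,  0.263, -0.003])]
[array([0.565, 0.167, 0.039])]
[array([0.5402, 0.2988, 0.24  ]), array([0.5363, 0.293 , 0.2416])]
```

View pics/d.png

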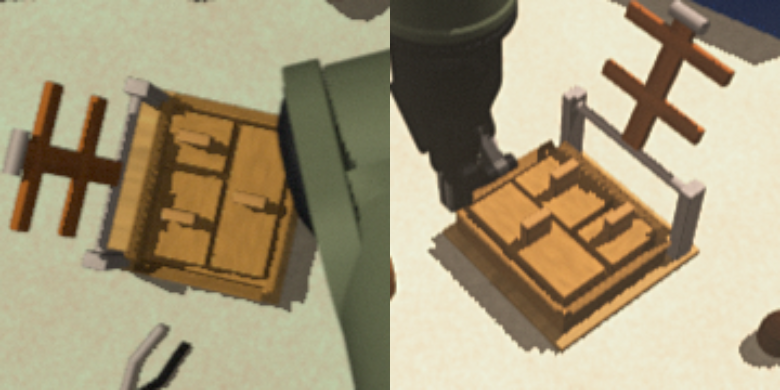

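All three lie flat side by side: centre z is about 0.037 m in the fits, with tabs at (190,137), (180,217) and (250,202) in the left crop, and the frame is still open. Now I go over and behind the frame's tip bar with the fingers shut.

```bash
python3 -m jog '[[[0,0,-40,0,0,0,0],[20,-3,0,0,0,0,0],[45,-6,0,0,0,0,0],[45,-6,0,0,0,0,0],[45,-6,0,0,0,0,0]]]'
python3 -m jog '[[[45,-6,0,0,0,0,0],[45,-6,0,0,0,0,0],[45,-6,0,0,0,0,0],[45,-6,0,0,0,0,0],[30,-4,0,0,0,0,0]]]'
python3 -m jog '[[[0,0,0,0,0,0,0],[0,0,0,0,0,0,0]]]'
python3 -c "from h import *; to((.5504,.3349,.298),1.331)"
```

```text
clock: 23.15
position: [0.5299, 0.1345, 0.3681]
tool_rot: [3.141, -0.0, 1.33]
force: [0.8, 0.5, 0.3]
grip_width: 0.0001
finger_force: 0.0
clock: 23.65
position: [0.552, 0.3469, 0.3676]
tool_rot: [-3.141, -0.001, 1.333]
force: [-0.1, 0.4, -0.3]
grip_width: -0.0002
finger_force: 0.0
clock: 23.85
position: [0.5524, 0.3439, 0.3674]
tool_rot: [-3.141, 0.001, 1.332]
force: [-0.3, -0.4, -0.2]
grip_width: -0.0001
finger_force: 0.0
t 23.85 shift [-9.2  0.2 69.5] turn [-0.     0.001  0.001]
```

```bash
python3 -m jog '[[[0,0,30,0,0,0,0],[0,0,30,0,0,0,0],[0,0,10,0,0,0,0],[-12,0,0,0,0,0,0],[-12,0,0,0,0,0,0]]]'
python3 -m jog '[[[-10,0,0,0,0,0,0],[-10,0,0,0,0,0,0],[-10,0,0,0,0,0,0],[-10,0,0,0,0,0,0],[-10,0,0,0,0,0,0]]]'
python3 -m jog '[[[-10,0,0,0,0,0,0],[-10,0,0,0,0,0,0],[-10,0,0,0,0,0,0],[-8,0,0,0,0,0,0],[0,0,0,0,0,0,0]]]'
python3 - <<'E'
from h import *
f=bot.grab_frame("scene");g=bot.grab_frame("top")
print([np.round(d["xyz"],3) for k in(f,g) for d in bot.spot_point("holddown_tip",k)])
E
```

```text
clock: 24.35
position: [0.5471, 0.3191, 0.2991]
tool_rot: [3.141, -0.001, 1.33]
force: [0.1, 0.2, -0.0]
grip_width: -0.0002
finger_force: 0.0
clock: 24.85
position: [0.5349, 0.2708, 0.298]
tool_rot: [3.141, -0.0, 1.331]
force: [0.4, 1.1, 0.1]
grip_width: 0.0001
finger_force: 0.3
clock: 25.35
position: [0.5261, 0.2335, 0.298]
tool_rot: [3.141, 0.001, 1.33]
force: [-0.2, 0.6, -0.9]
grip_width: 0.0001
finger_force: 0.0
[array([0.516, 0.199, 0.246])]
```

The tip is at (0.516, 0.199), past the hinge line and falling. I back off and wait.

```bash
python3 -m jog '[[[25,0,0,0,0,0,0],[30,0,-20,0,0,0,0],[30,0,-30,0,0,0,0],[0,0,-30,0,0,0,0],[0,0,0,0,0,0,0]]]' >/dev/null
python3 -m jog '[[[0,0,0,0,0,0,0],[0,0,0,0,0,0,0],[0,0,0,0,0,0,0],[0,0,0,0,0,0,0],[0,0,0,0,0,0,0]]]' >/dev/null
python3 -m jog '[[[0,0,0,0,0,0,0],[0,0,0,0,0,0,0],[0,0,0,0,0,0,0],[0,0,0,0,0,0,0],[0,0,0,0,0,0,0]]]' >/dev/null
python3 -m jog '[[[0,0,0,0,0,0,0],[0,0,0,0,0,0,0],[0,0,0,0,0,0,0],[0,0,0,0,0,0,0],[0,0,0,0,0,0,0]]]'
python3 - <<'E'
from h import *
f=bot.grab_frame("scene");g=bot.grab_frame("top")
print([np.round(d["xyz"],3) for k in(f,g) for d in bot.spot_point("holddown_tip",k)])
cv2.imwrite("pics/e.png",np.hstack([cv2.resize(k["img"][y:y+180,x:x+180,::-1],(390,390)) for k,x,y in((g,160,160),(f,270,130))]))
E
```

```text
clock: 27.55
position: [0.5463, 0.3173, 0.3779]
tool_rot: [3.142, 0.0, 1.331]
force: [0.6, -0.2, -0.2]
grip_width: -0.0001
finger_force: 0.0
[array([0.488, 0.092, 0.106]), array([0.489, 0.094, 0.102])]
```

View pics/e.png

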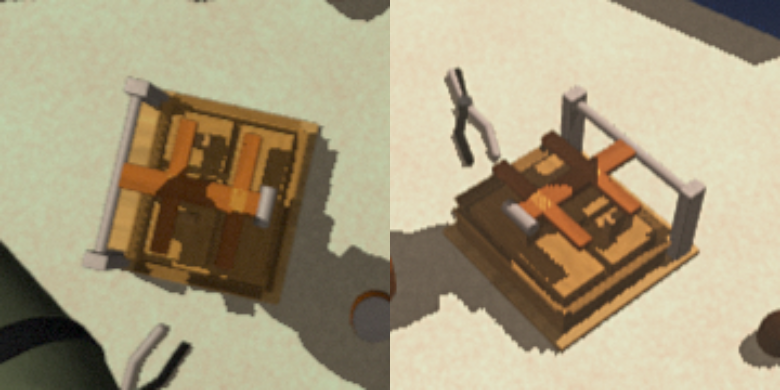

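The frame lies level across the boxes: its tip height of 0.102–0.106 m matches the hinge height of 0.103 m. The arm is clear, so I hand in.

```bash
python3 -c "from workcell import bot; print(bot.job_done())"
```

```text
the job is handed in; nothing more can be done
None
```

I packed all three gift boxes flat in the carton, dropped the hold-down frame level across them and handed the job in at about 28 s; the hand-in gave no verdict.

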